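Park the bench tumbler with its valve stem up

TASK

Park the hand-turned tumbler for venting: with the fingertips push its steel spokes round, gently and without grasping anything, until the brass valve stem points straight up, then move clear. Push only on the four spokes, not on the stem or the drum, do not send the wheel spinning, and leave the other things on the bench where they stand.

Things in the scene. Friction and masses are not known exactly. Their poses are not given: they have to be found in the camera images.
- stand: grey stand bolted to the bench: base 130 x 120 x 12 mm, one pillar 30 x 40 mm, 194 mm high, behind the wheel. Origin: centre of the underside, on the bench top. x: level, along the axle from drum to pillar (away from the robot within 20 degrees); z up. The axle is level, 170 mm above the bench. Wheel origin at (-50, 0, 170) mm in this frame
- wheel: turning part: aluminium drum (90 mm diameter, 50 mm long, centred on the origin), four steel spokes and a valve stem: a star in one upright plane, 72 degrees apart. Spokes 13 mm thick, reaching 120 mm from the axle. Origin on the axle in the spokes' plane; x along the axle as the stand's x; z outward along the stem. Turns either way; 2 N on a spoke 100 mm out turns it; stays where left
- stem_tip (a point): end of the valve stem: brass, 9 mm thick, with a 13 mm black cap, thinner and shorter than the spokes, from the drum out to this point, 95 mm from the axle along the wheel's z. It points straight up when that z does
- spoke1_tip (a point): free round end of one of the four steel spokes, 120 mm from the axle; in the frame of wheel at (0, 114, 37) mm
- spoke2_tip (a point): free round end of one of the four steel spokes, 120 mm from the axle; in the frame of wheel at (0, 71, -97) mm
- spoke3_tip (a point): free round end of one of the four steel spokes, 120 mm from the axle; in the frame of wheel at (0, -71, -97) mm
- spoke4_tip (a point): free round end of one of the four steel spokes, 120 mm from the axle; in the frame of wheel at (0, -114, 37) mm
- grommet: bystander: black rubber ring 33 mm across, 14 mm high, beside the stand; origin at its underside
- petri_1: bystander: clear dish 62 mm across, 13 mm high, in front of the stand; origin at its underside
- vial: bystander: small white lidded vial 36 mm across, 46 mm high; origin at its underside
- canister: bystander: white canister with a ribbed lid, 54 mm across, 92 mm high; origin at its underside
- battery_9v: bystander: block battery 50 x 27 x 18 mm; origin at its underside
- steel_cup: bystander: turned steel cup 45 mm across, 52 mm high; origin at its underside

How it is judged (in metres and radians):
At the end, for the whole second after the job is handed in: the valve stem points straight up to within 0.1 rad (about 6 degrees), the wheel is at rest, and each bystander is within 20 mm of where it stood (angle between wheel's own z axis and vertical below 0.1 rad and angular speed of wheel below 0.05 rad/s and distance of each of grommet, petri_1, vial, canister, battery_9v, steel_cup from where it was at the start of the episode below 0.02 m); the robot touches nothing.
It fails at once if the fingers or arm push on the valve stem (over 1.5 N) (contact force between any of the fingers, the arm and wheel_c1 above 1.5 N).
It fails at once if the fingers or arm push on the drum (over 3 N) (contact force between any of the fingers, the arm and wheel_c0 above 3 N).
It fails at once if a spoke is gripped or shoved hard (over 20 N between robot and wheel) (contact force between any of the fingers, the arm and wheel above 20 N).
It fails at once if the wheel is sent spinning (over 6 rad/s) (angular speed of wheel above 6 rad/s).
It fails at once if a bystander is moved over 20 mm or lifted over 10 mm (distance of any of grommet, petri_1, vial, canister, battery_9v, steel_cup from where it was at the start of the episode above 0.02 m or height (world z) of any of grommet, petri_1, vial, canister, battery_9v, steel_cup above 0.012 m).
It also fails if it takes over 64 s, if anything falls off the work surface, if the arm or the gripper's body presses on something with over 40 N, if the wrist force passes 120 N, or if a joint passes its speed limit or range.

ROBOT

A 6-joint arm with a two-finger parallel gripper is mounted at the origin on the work surface; the furniture and walls round the work are solid. World frame = base frame: x ahead of the robot, y to its left, z up, the work surface at z = 0. Lengths are in mm, angles in rad, forces in N, time in s.
With the tool pointing down it reaches from about 275 to 750 mm from the base axis. Payload 10.2 kg.
Tool frame: the origin (TCP) lies at the very end of the fingers, on their centre line; the grasp point (between the pads) lies 19 mm behind it; z points along the fingers, y is the line along which they close (so a half turn about z gives the same grasp; the last joint's range is limited). The gripper opens to 85 mm and grips with 20 to 120 N. Pads are 22 mm wide; open, the fingers measure 114 mm over their backs; the gripper's body (76 mm by 85 mm) begins 54 mm behind the grasp point. The pads swing forward as they close: fully open they stand 13 mm farther back than shut.
Start: joints at [0.97, 0.313, 1.498, -0, 1.331, -0.223], TCP at [193.673, 487.977, 231.294] pointing down, gripper open.
Joint ranges: [-2.94, 2.94], [-0.97, 2.17], [0.19, 2.56], [-1.23, 4.37], [0.02, 3.11], [-2.88, 2.88]. Speed limits (rad/s): [2.39, 2.39, 3.01, 3.14, 3.14, 3.14].

INTERFACE

Orientations are given as a unit quaternion [w, x, y, z].
In Python, from rig import ctrl, optics gives the robot as it stands. The module is installed in compiled form; this text tells all that it offers.
- The arm moves only by the shell command python3 -m handwheel 'ROWS' [FORCE]. ROWS is JSON, a list that holds one entry, the list of rows, each a list of 5 numbers: the gripper command: -1 is fully open, 1 is shut, values between are in proportion, then the shift along the world's x, y, z in units of 50 mm (1.0 is 50 mm), then the turn about the world's z in units of 8 degrees (1.0 is 8 degrees). In form: [[[gripper, tx, ty, tz, twist], ...]]. A call has 1 to 10 rows; each row shifts and turns the commanded pose from where the row before left it; what a row does not reach is not made up. A row lasts 1/10 s, in which the tool goes at most 50 mm and 8.59 degrees, less where a joint would pass 70% of its speed; a pose out of reach is approached as far as the arm can. A call is refused whole if a number of a shift passes 1 or a number of a turn 1, either way. A call with a gripper value outside its range is refused whole. The fingers move at their own pace and stop on an object; FORCE is the grip in N (left out, the last holds). Time passes only in rows, so rows that do not move let the fingers close. It gives the time, the measured TCP pose, the force, the opening and the grip force at its end, in the units of the state.
- ctrl.sense(): the state, without advancing time (a new reading comes with each control period).
- optics.capture(name): name is "scene" or "top" or "wrist"; returns a dict with "img" (420x560x3 uint8, blue, green, red), "K" (3x3 intrinsics, pixels), "R" (3x3) and "t" (3): a world point X has camera coordinates R X + t. Camera axes: x right, y down, z forward; pixel columns grow to the right and rows downward; lengths in mm; the calibration is good to about 2 mm. A picture is of the moment at which its call begins. There is no depth.
- ctrl.finish_job(): hands the job in; it is judged then, once.
The state is a dict: "time_s": time; "joints": joint angles; "dq": joint speeds; "tau": joint torques, N m; "eef_pos": TCP position; "ee_rot": TCP orientation; "force": force on the tool from outside, world axes, zero at the start; "wrist_torque": the same for the moment, N m; "grip_width": opening from 0.0 (shut) to 1.0 (fully open); "grip_force": force on a finger pad.
Only numpy, scipy, OpenCV 4.12 (cv2) and the standard library are available. Lean on these libraries where they do the work, as an engineer would, in place of code of your own. Each camera call takes 0.05 s, during which the arm holds its last target. There are 200 camera calls.

## Working session

There is one attempt and no reset: what is moved stays moved. The work goes in short steps, Python scripts to look and compute and a shell command to move; the robot and the scene stay as the last step left them, time stands still between calls to the robot, and variables do not carry over. Pictures are saved under pics/ and viewed, at most 10 in all, crops included, and the job is handed in when it is done.

```bash
mkdir -p pics; python3 - <<'E'
from rig import ctrl, optics
import cv2,pickle
for n in("scene","top"):
    d=optics.capture(n);cv2.imwrite(f"pics/{n}0.png",d["img"]);pickle.dump(d,open(n+".pkl","wb"))
    print(n,d["K"].tolist(),d["R"].round(3).tolist(),d["t"].round(1).tolist())
s=ctrl.sense();print(s)
E
```

```text
scene [[453.2481337287849, 0.0, 282.5888958975329], [0.0, 453.2481337287849, 210.17501903059647], [0.0, 0.0, 1.0]] [[0.702, -0.712, 0.002], [-0.405, -0.402, -0.821], [0.586, 0.576, -0.571]] [-421.4, 282.2, 1071.5]
top [[417.81566453854873, 0.0, 276.5115582456136], [0.0, 417.81566453854873, 216.23922630999945], [0.0, 0.0, 1.0]] [[0.002, -1.0, 0.026], [-0.997, -0.004, -0.081], [0.081, -0.026, -0.996]] [-136.1, 463.0, 1289.0]
{'time_s': 0.1, 'joints': array([ 9.69607801e-01,  3.13401357e-01,  1.49839943e+00, -4.61392912e-06,
        1.33099761e+00, -2.23385274e-01]), 'dq': array([-3.13342318e-04, -1.18567253e-03, -4.08204211e-03,  9.18110947e-05,
       -5.48430060e-06,  8.16878131e-04]), 'tau': array([ 2.94816899e-03, -4.12895358e+01, -2.60140049e+01, -1.28281768e-04,
        2.99691477e-03,  1.51211600e-05]), 'eef_pos': array([193.52556534, 487.7673071 , 230.77413873]), 'ee_rot': array([-2.39521339e-04,  1.87779600e-01,  9.82211005e-01, -5.53253276e-04]), 'force': array([ 0.91097834, -0.45903615,  0.08396431]), 'wrist_torque': array([-0.03692744, -0.04311835, -0.00181414]), 'grip_force': 0.0, 'grip_width': 1.0007496834471632}
```

View pics/scene0.png

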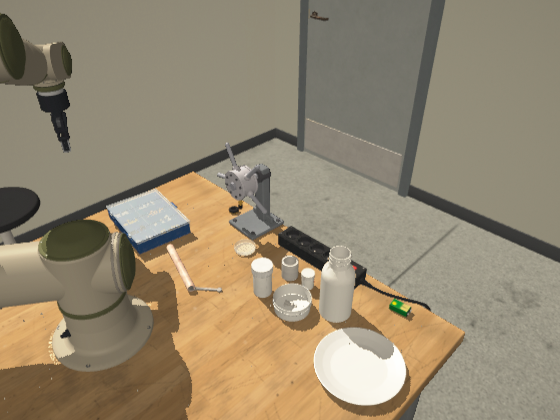

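View pics/top0.png

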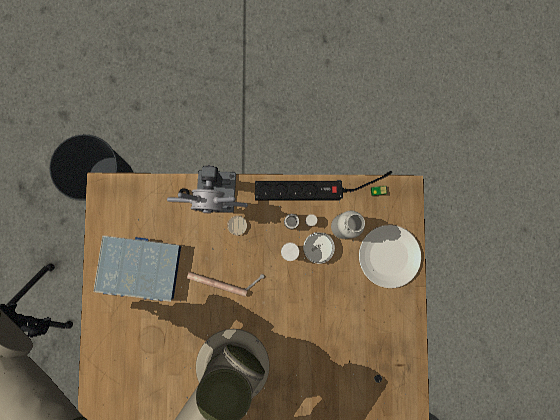

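The scene view shows the wheel near (242,183) and the stand at about (257,222). In the top view the wheel is near (208,199), with the petri dish at (237,227) in front of it. I'll zoom in.

```bash
python3 - <<'E'
import cv2
a=cv2.imread("pics/scene0.png")[130:240,195:295];b=cv2.imread("pics/top0.png")[155:245,155:255]
a=cv2.resize(a,None,fx=4,fy=4,interpolation=2)
b=cv2.resize(b,None,fx=4,fy=4,interpolation=2)
b=cv2.copyMakeBorder(b,0,a.shape[0]-b.shape[0],0,0,0)
cv2.imwrite("pics/z0.png",cv2.hconcat([a,b]))
E
```

```text
(no output)
```

View pics/z0.png

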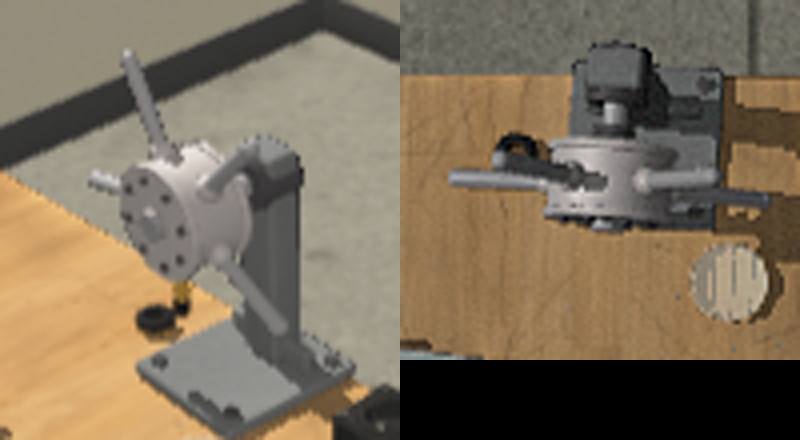

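The stem (brass with black cap) points down, near scene pixel (240.5,205). Spoke tips are near (227,143), (218,174.5), (256,167) and (265,212.5). Next I'll compute the stand pose and the angles.

```bash
cat > h.py <<'E'
import numpy as np
def ray(d,u,v):
    c=-d["R"].T@d["t"]; r=d["R"].T@np.linalg.inv(d["K"])@[u,v,1.]; return c,r/np.linalg.norm(r)
def onz(d,u,v,z):
    c,r=ray(d,u,v); return c+r*(z-c[2])/r[2]
def onplane(d,u,v,o,n):
    c,r=ray(d,u,v); return c+r*(n@(o-c))/(n@r)
def zs(x,y): return 195+(x-1.5)/4,130+(y-1.5)/4
def zt(x,y): return 155+(x-400-1.5)/4,155+(y-1.5)/4
def proj(d,X):
    p=d["K"]@(d["R"]@X+d["t"]); return p[:2]/p[2]
E
python3 - <<'E'
from h import *
import pickle
S=pickle.load(open("scene.pkl","rb"));T=pickle.load(open("top.pkl","rb"))
np.set_printoptions(precision=1,suppress=True)
for n,p in dict(fl=(137,368),fr=(230,437),br=(355,365)).items(): print("S",n,onz(S,*zs(*p),12))
for n,p in dict(br=(723,70),fr=(717,228),bl=(572,66)).items(): print("T",n,onz(T,*zt(*p),12))
print("pillar top T",[onz(T,*zt(*p),194) for p in((588,48),(651,48),(582,92),(645,96))])
print("petri",onz(T,*zt(732,283),13),"grommet",onz(T,*zt(517,155),8),onz(S,*zs(155,320),8))
print("scene cam",-S["R"].T@S["t"],"top",-T["R"].T@T["t"])
E
```

```text
S fl [474.8 110.3  12. ]
S fr [467.7  -4.6  12. ]
S br [596.6  -7.   12. ]
T br [604.1  -4.   12. ]
T fr [478.2  -0.5  12. ]
T bl [606.4 115.3  12. ]
pillar top T [array([584.4,  74.8, 194. ]), array([584.7,  31.9, 194. ]), array([554. ,  78.3, 194. ]), array([551.6,  35.5, 194. ])]
petri [434.8 -12.8  13. ] grommet [535.7 158.    8. ] [530.7 155.    8. ]
scene cam [-217.4 -803.5  844. ] top [ 357.4 -100.4 1325.4]
```

```bash
cat >> h.py <<'E'
yaw=np.radians(-1.5);n=np.array([np.cos(yaw),np.sin(yaw),0]);yy=np.array([-n[1],n[0],0])
o=np.array([538,54,170.])-50*n
def pang(d,u,v,o=o):
    P=onplane(d,u,v,o,n)-o
    return P@yy,P[2],np.hypot(P@yy,P[2]),np.degrees(np.arctan2(-(P@yy),P[2]))
E
python3 - <<'E'
from h import *
import pickle
S=pickle.load(open("scene.pkl","rb"));T=pickle.load(open("top.pkl","rb"))
np.set_printoptions(precision=1,suppress=True)
print("o",o,proj(S,o),proj(T,o))
for nm,p in dict(up=(127,52),left=(92,178),low=(281,330),right=(248,148),stem=(182,310)).items(): print(nm,np.array(pang(S,*zs(*p))))
for h,p in ((222,(498,160)),(190,(452,178)),(190,(716,178)),(215,(600,140)),(215,(600,215))): print(onz(T,*zt(*p),h))
E
```

```text
o [488.   55.3 170. ] [241.2 183. ] [209.4 202.7]
up [ 56.4 106.8 120.8 -27.8]
left [112.9 -18.4 114.4 -99.2]
low [-98.9 -51.3 111.4 117.4]
right [-70.3  81.8 107.9  40.7]
stem [  12.2  -89.4   90.2 -172.3]
[503.3 128.4 222. ]
[495.1 165.9 190. ]
[496. -13. 190.]
[518.1  62.5 215. ]
[467.8  61.7 215. ]
```

Stem is at about −172° (tilted toward the robot's left), so it needs about +172° clockwise as seen from the robot. I'll do this in two strokes, pushing the upper spoke over to the right each time: −28°→~70°, then the next spoke −2°→72°. First I shut the fingers and move to the upper left of the wheel.

```bash
python3 -m handwheel '[[[1,0.33,-0.375,0.1,0.15],[1,0.33,-0.375,0.1,0.15],[1,0.33,-0.375,0.1,0.15],[1,0.33,-0.375,0.1,0.15],[1,0.33,-0.375,0.1,0.15],[1,0.33,-0.375,0.1,0.15],[1,0.33,-0.375,0.1,0.15],[1,0.33,-0.375,0.1,0.15],[1,0.33,-0.375,0.1,0.15]]]' 20
python3 -m handwheel '[[[1,0.33,-0.375,0.1,0.15],[1,0.33,-0.375,0.1,0.15],[1,0.33,-0.375,0.1,0.15],[1,0.33,-0.375,0.1,0.15],[1,0.33,-0.375,0.1,0.15],[1,0.33,-0.375,0.1,0.15],[1,0.33,-0.375,0.1,0.15],[1,0.33,-0.375,0.1,0.15],[1,0.33,-0.375,0.1,0.15],[1,0,0,0,0]]]'
```

```text
time_s: 1.0
eef_pos: [342.6, 318.3, 276.3]
ee_rot: [-0.0, 0.094, 0.996, -0.0]
force: [-0.7, -0.4, -1.0]
grip_width: 0.001
grip_force: 0.0
time_s: 2.0
eef_pos: [492.0, 148.7, 321.0]
ee_rot: [-0.0, 0.002, 1.0, -0.0]
force: [-0.5, 0.9, 1.0]
grip_width: 0.002
grip_force: 0.0
```

```bash
python3 -m handwheel '[[[1,0,0,-0.36,0],[1,0,0,-0.36,0],[1,0,0,-0.36,0],[1,0,0,-0.34,0],[1,0,0,0,0]]]'
python3 -m handwheel '[[[1,0,-0.16,0,0],[1,0,-0.16,0,0],[1,0,-0.16,0,0],[1,0,-0.16,0,0],[1,0,-0.16,0,0],[1,0,-0.16,0,0],[1,0,-0.16,0,0],[1,0,-0.16,0,0],[1,0,-0.16,0,0],[1,0,-0.16,0,0]]]'
cat > look.py <<'E'
from rig import optics,ctrl
import cv2,pickle,sys
n,tag=sys.argv[1:3];box=[int(a) for a in sys.argv[3:7]]
d=optics.capture(n);pickle.dump(d,open(n+".pkl","wb"))
x0,x1,y0,y1=box
cv2.imwrite(f"pics/{tag}.png",cv2.resize(d["img"][y0:y1,x0:x1],None,fx=4,fy=4,interpolation=2))
E
python3 look.py scene s1 195 295 110 240
```

```text
time_s: 2.5
eef_pos: [489.3, 150.9, 248.2]
ee_rot: [-0.002, 0.0, 1.0, -0.0]
force: [1.0, -0.0, -0.2]
grip_width: 0.003
grip_force: 0.0
time_s: 3.5
eef_pos: [490.4, 69.8, 250.1]
ee_rot: [-0.0, 0.0, 1.0, 0.0]
force: [-1.7, 1.5, 0.0]
grip_width: -0.001
grip_force: 1.0
```

View pics/s1.png

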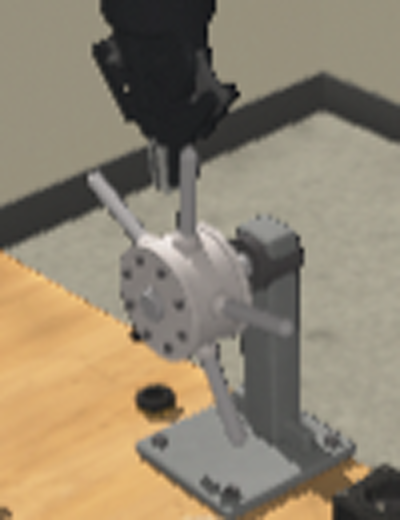

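The spoke now stands about upright (tip at scene crop (188,150)), with the finger to its left, as planned. The stroke continues along the arc.

```bash
python3 -m handwheel '[[[1,0,-0.155,0.01,0],[1,0,-0.155,0.01,0],[1,0,-0.155,0.01,0],[1,0,-0.155,0.01,0],[1,0,-0.135,-0.06,0],[1,0,-0.135,-0.06,0]]]'
python3 -m handwheel '[[[1,0,-0.135,-0.06,0],[1,0,-0.135,-0.06,0],[1,0,-0.13,-0.16,0],[1,0,-0.13,-0.16,0],[1,0,-0.13,-0.16,0],[1,0,-0.08,-0.16,0],[1,0,0,0,0]]]'
python3 look.py scene s2 195 295 110 240
```

```text
time_s: 4.15
eef_pos: [490.7, 25.3, 246.3]
ee_rot: [0.0, 0.0, 1.0, -0.0]
force: [-0.3, 2.0, 0.6]
grip_width: 0.0
grip_force: 1.0
time_s: 4.85
eef_pos: [490.2, -11.5, 206.9]
ee_rot: [-0.001, 0.001, 1.0, 0.0]
force: [0.3, 0.3, 0.0]
grip_width: 0.003
grip_force: 0.0
```

View pics/s2.png

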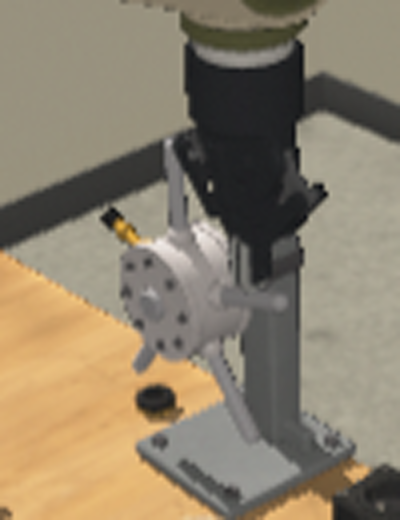

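```bash
python3 - <<'E'
from h import *
import pickle
S=pickle.load(open("scene.pkl","rb"))
for p in((170,143),(285,302),(110,214)): print(np.round(pang(S,195+(p[0]-1.5)/4,110+(p[1]-1.5)/4),1))
E
python3 -m handwheel '[[[1,0,0,0.4,0],[1,0,0,0.5,0],[1,0,0,0.5,0],[1,0,0,0.5,0],[1,0,0,0.5,0],[1,0,0,0,0]]]'
python3 -m handwheel '[[[1,0,0.45,0,0],[1,0,0.45,0,0],[1,0,0.45,0,0],[1,0,0.45,0,0],[1,0,0.43,0,0],[1,0,0,0,0],[1,0,0,-0.4,0],[1,0,0,-0.4,0],[1,0,0,-0.4,0],[1,0,0,-0.3,0]]]'
```

```text
[  8.4 115.8 116.1  -4.1]
[-105.7   39.9  113.    69.3]
[ 84.9  30.5  90.2 -70.2]
time_s: 5.5
eef_pos: [491.6, -11.0, 331.5]
ee_rot: [0.003, 0.0, 1.0, -0.001]
force: [0.0, -0.1, -0.6]
grip_width: 0.002
grip_force: 0.0
time_s: 6.5
eef_pos: [490.2, 99.9, 251.6]
ee_rot: [-0.001, 0.001, 1.0, -0.0]
force: [-0.2, -0.4, 0.3]
grip_width: 0.003
grip_force: 0.0
```

Stem is now at about −74°, as predicted. Now the second stroke along the same path.

```bash
python3 -m handwheel '[[[1,0,-0.15,0,0],[1,0,-0.15,0,0],[1,0,-0.15,-0.02,0],[1,0,-0.15,-0.02,0],[1,0,-0.155,0.01,0],[1,0,-0.155,0.01,0],[1,0,-0.155,0.01,0],[1,0,-0.155,0.01,0],[1,0,-0.135,-0.06,0],[1,0,-0.135,-0.06,0]]]'
python3 -m handwheel '[[[1,0,-0.135,-0.06,0],[1,0,-0.135,-0.06,0],[1,0,-0.13,-0.16,0],[1,0,-0.13,-0.16,0],[1,0,-0.13,-0.16,0],[1,0,-0.08,-0.16,0],[1,0,0,0,0]]]'
python3 look.py scene s3 195 295 110 240
```

```text
time_s: 7.5
eef_pos: [490.7, 25.3, 247.2]
ee_rot: [0.0, 0.0, 1.0, -0.0]
force: [-1.4, 1.6, 0.5]
grip_width: 0.0
grip_force: 1.0
time_s: 8.2
eef_pos: [490.3, -11.5, 208.0]
ee_rot: [-0.001, 0.001, 1.0, 0.0]
force: [-0.1, -0.5, -0.0]
grip_width: 0.004
grip_force: 0.0
```

View pics/s3.png

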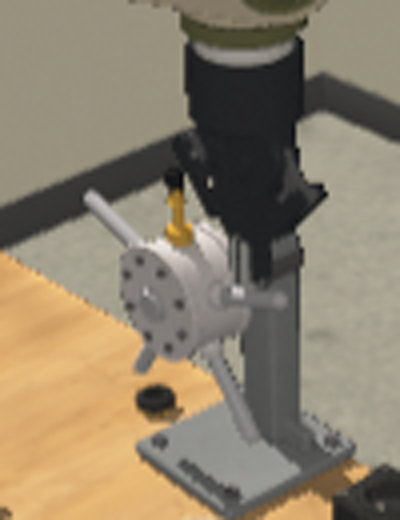

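Stem is nearly up: cap at crop (174,172), left spoke tip at (88,193), right tip at (285,300). I'll measure it, then lift clear for an unobstructed check.

```bash
python3 -m handwheel '[[[1,0,0,0.2,0],[1,0,0,0.4,0],[1,0,0,0.5,0],[1,0,0,0.5,0],[1,0,0,0.5,0],[1,0,0,0.5,0],[1,-0.5,0,0.4,0],[1,-0.5,0,0.4,0],[1,-0.5,0,0.4,0],[1,0,0,0,0]]]'
python3 look.py scene s4 195 295 110 240; python3 look.py top t4 155 255 155 245
python3 - <<'E'
import cv2
a=cv2.imread("pics/s4.png");b=cv2.imread("pics/t4.png")
b=cv2.copyMakeBorder(b,0,a.shape[0]-b.shape[0],0,0,0)
cv2.imwrite("pics/c4.png",cv2.hconcat([a,b]))
E
```

```text
time_s: 9.25
eef_pos: [414.4, -10.7, 403.4]
ee_rot: [0.004, 0.0, 1.0, -0.001]
force: [-0.0, 0.4, 0.1]
grip_width: 0.002
grip_force: 0.0
```

View pics/c4.png

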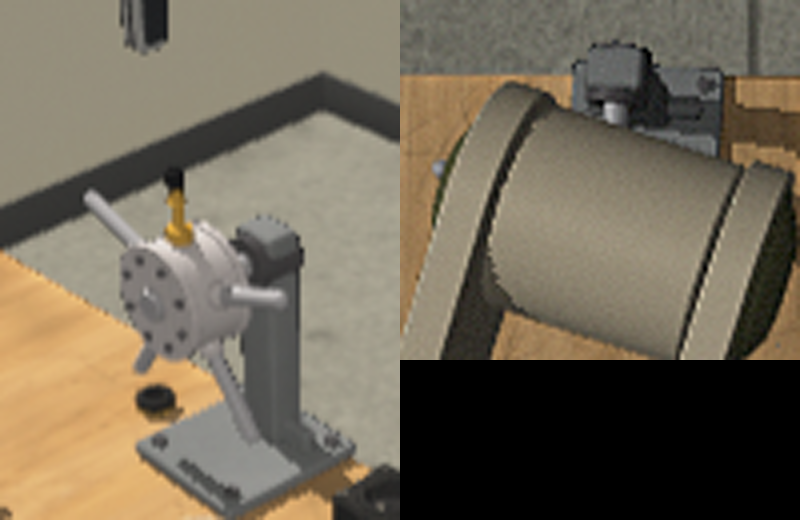

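The stem looks upright and the arm is clear of the wheel in the scene view, though it blocks the top view. A rotation fit over the tip points, with the centre left free, gives the tilt.

```bash
cat > fit.py <<'E'
from h import *
import pickle
S=pickle.load(open("scene.pkl","rb"))
px=[(174,168),(87,192),(284,297),(253,439),(141,370)]
A=np.radians([0,-72,72,144,-144]);r=np.array([95,120,120,120,120])
M=np.c_[-r*np.sin(A),r*np.cos(A)]
for off in(0,4):
    Q=np.array([pang(S,195+(x-1.5)/4,110+(y-1.5)/4,o+off*n)[:2] for x,y in px])
    for k in(4,5):
        m=M[:k]-M[:k].mean(0);q=Q[:k]-Q[:k].mean(0)
        print(off,k,"tilt deg (+ = left)",np.degrees(np.arctan2((m[:,0]*q[:,1]-m[:,1]*q[:,0]).sum(),(m*q).sum())))
    print(Q.round(1).tolist(),np.degrees(np.arctan2(-Q[:,0],Q[:,1])).round(1))
E
python3 fit.py
```

```text
0 4 tilt deg (+ = left) -1.0236964379915627
0 5 tilt deg (+ = left) -1.9347766049427908
[[5.6, 97.9], [111.5, 38.3], [-104.8, 43.4], [-67.6, -92.6], [61.6, -95.4]] [  -3.3  -71.    67.5  143.9 -147.1]
4 4 tilt deg (+ = left) -1.0236964379915665
4 5 tilt deg (+ = left) -1.9347766049427875
[[10.8, 94.5], [117.3, 34.6], [-100.3, 39.8], [-62.9, -97.1], [67.1, -99.9]] [  -6.5  -73.6   68.4  147.1 -146.1]
```

The fit says the stem leans left by 1–3° (my sign label is reversed), and the fingertip contact geometry agrees. That is within 5.7°, but I'll retrace the path and nudge about 2° for margin.

```bash
python3 -m handwheel '[[[1,0.5,0,-0.4,0],[1,0.5,0,-0.4,0],[1,0.5,0,-0.4,0],[1,0,0,-0.5,0],[1,0,0,-0.5,0],[1,0,0,-0.5,0],[1,0,0,-0.5,0],[1,0,0,-0.3,0],[1,0,0,-0.15,0],[1,0,0,-0.1,0]]]'
python3 -m handwheel '[[[1,0,0,-0.05,0],[1,0,0,-0.03,0],[1,0,0,-0.03,0],[1,0,0,0,0]]]'
```

```text
time_s: 10.35
eef_pos: [490.8, -10.9, 210.9]
ee_rot: [-0.001, 0.0, 1.0, 0.0]
force: [0.2, 0.3, 0.1]
grip_width: 0.004
grip_force: 0.0
time_s: 10.75
eef_pos: [490.9, -11.2, 206.7]
ee_rot: [0.001, 0.0, 1.0, -0.0]
force: [0.4, 0.3, 1.1]
grip_width: -0.004
grip_force: 0.5
```

```bash
python3 -m handwheel '[[[1,0,0,-0.03,0],[1,0,0,0,0]]]'
python3 -m handwheel '[[[1,0,0,0.2,0],[1,0,0,0.4,0],[1,0,0,0.5,0],[1,0,0,0.5,0],[1,0,0,0.5,0],[1,0,0,0.5,0],[1,-0.5,0,0.4,0],[1,-0.5,0,0.4,0],[1,-0.5,0,0.4,0],[1,0,0,0,0]]]'
python3 -m handwheel '[[[1,-0.5,-0.5,0,0],[1,-0.5,-0.5,0,0],[1,0,-0.5,0,0],[1,0,-0.5,0,0],[1,0,-0.5,0,0],[1,0,-0.5,0,0],[1,0,0,0,0]]]'
python3 look.py scene s5 195 295 110 240; python3 look.py top t5 155 255 155 245
python3 - <<'E'
import cv2
a=cv2.imread("pics/s5.png");b=cv2.imread("pics/t5.png")
b=cv2.copyMakeBorder(b,0,a.shape[0]-b.shape[0],0,0,0)
cv2.imwrite("pics/c5.png",cv2.hconcat([a,b]))
E
```

```text
time_s: 10.95
eef_pos: [490.9, -11.1, 205.0]
ee_rot: [0.0, 0.0, 1.0, -0.0]
force: [0.1, -0.3, 1.8]
grip_width: -0.002
grip_force: 1.0
time_s: 11.95
eef_pos: [414.3, -10.8, 398.4]
ee_rot: [0.003, 0.0, 1.0, -0.001]
force: [0.4, -0.5, 0.0]
grip_width: -0.003
grip_force: 0.0
time_s: 12.65
eef_pos: [365.8, -163.0, 393.9]
ee_rot: [-0.001, 0.002, 1.0, 0.001]
force: [0.7, 0.5, 0.8]
grip_width: 0.003
grip_force: 0.0
```

View pics/c5.png

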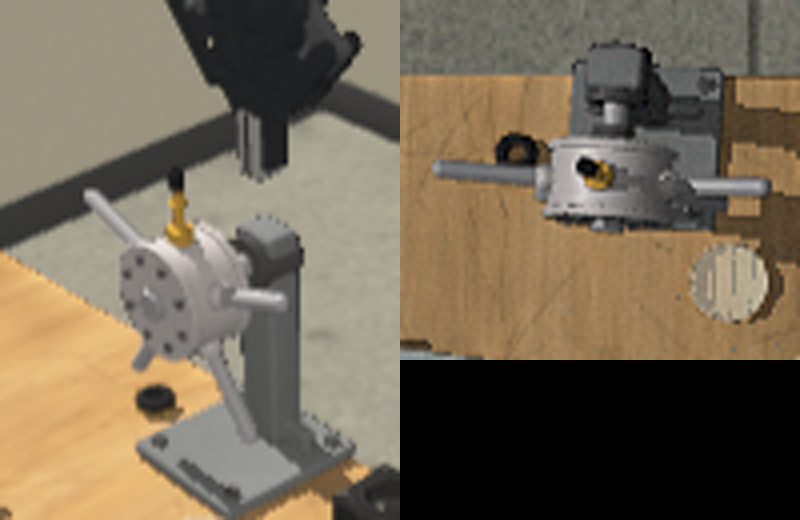

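The stem stands up in both views: cap at (176,168) in the scene crop and (587,165) in the top crop. The petri dish (732,283) and grommet (517,150) haven't moved. For a check independent of the scene view, I'll use the top view.

```bash
sed -i 's/px=.*/px=[(176,168),(87,191),(286,298),(251,439),(140,370)]/' fit.py; python3 fit.py; python3 - <<'E'
from h import *
import pickle
T=pickle.load(open("top.pkl","rb"))
for nm,p,z in(("L",(433,168),207),("R",(770,187),207),("cap",(586,164),264),("drumL",(549,180),170),("drumR",(693,180),170),("stembase",(602,176),218)): print(nm,onz(T,*zt(*p),z).round(1))
for a in(-4,0,4):
    f=lambda r,d:o+r*(-np.sin(np.radians(d))*yy+np.cos(np.radians(d))*np.array([0,0,1]))
    print(a,[(((proj(T,f(r,d+a))-155)*4+[401.5,1.5])).round(0).tolist() for r,d in((92,0),(46,0),(119,-72),(119,72))])
E
```

```text
0 4 tilt deg (+ = left) -0.2505661745315097
0 5 tilt deg (+ = left) -1.248968652352256
[[3.4, 98.7], [111.4, 39.2], [-106.8, 43.5], [-65.4, -93.8], [62.9, -96.0]] [  -2.   -70.6   67.8  145.1 -146.8]
4 4 tilt deg (+ = left) -0.2505661745315361
4 5 tilt deg (+ = left) -1.2489686523522883
[[8.6, 95.3], [117.2, 35.5], [-102.3, 39.9], [-60.7, -98.3], [68.4, -100.5]] [  -5.1  -73.2   68.7  148.3 -145.7]
L [499.7 174.7 207. ]
R [488.1 -50.6 207. ]
cap [495.5  64.  264. ]
drumL [496.5 103.8 170. ]
drumR [497.    4.4 170. ]
stembase [493.5  60.4 218. ]
-4 [[590.0, 176.0], [605.0, 185.0], [442.0, 182.0], [776.0, 190.0]]
0 [[600.0, 176.0], [610.0, 185.0], [442.0, 181.0], [781.0, 192.0]]
4 [[610.0, 177.0], [615.0, 185.0], [444.0, 180.0], [785.0, 193.0]]
```

```bash
python3 - <<'E'
from h import *
import pickle,cv2
S=pickle.load(open("scene.pkl","rb"));T=pickle.load(open("top.pkl","rb"))
P=lambda d:d["K"]@np.c_[d["R"],d["t"]]
def tri(s,t):
    s=(195+(s[0]-1.5)/4,110+(s[1]-1.5)/4);t=zt(*t)
    X=cv2.triangulatePoints(P(S),P(T),np.array(s,float),np.array(t,float)).ravel();X=X[:3]/X[3]
    print(X.round(1),np.round(proj(S,X)-s,2),np.round(proj(T,X)-t,2));return X
L=tri((90,194),(438,168));R=tri((281,297),(766,187));C=tri((176,178),(586,165))
print("tips tilt, deg right+",np.degrees(np.arctan2(L[2]-R[2],L[1]-R[1])))
for nm,d,b in(("scene",S,(195,295,110,240)),("top",T,(155,255,155,245))):
    h=cv2.cvtColor(d["img"][b[2]:b[3],b[0]:b[1]],cv2.COLOR_BGR2HSV)
    m=cv2.inRange(h,(18,170,100),(32,255,255));n_,l,st,c=cv2.connectedComponentsWithStats(m);i=1+st[1:,4].argmax()
    print(nm,st[i],c[i]+[b[0],b[2]])
M=(L+R)/2;print("mid",M,"stem tilt from mid",np.degrees(np.arctan2(-(C[1]-M[1]),C[2]-M[2])))
E
```

```text
[499.6 173.5 200.9] [ 0.32 -0.01] [-0.26  0.33]
[486.3 -47.2 212.2] [ 0.47 -0.04] [-0.36  0.41]
[494.9  66.  255.9] [ 0.39 -0.03] [-0.32  0.39]
tips tilt, deg right+ -2.9328139481003084
scene [42 48  6 13 42] [239.69047619 165.0952381 ]
top [47 44  5  3  8] [203.625 200.125]
mid [492.95191414  63.14487397 206.52351133] stem tilt from mid -3.310834309161179
```

All estimates put the stem 0–3° left of vertical. I'll make one more nudge of about 1.5° to centre it within the tolerance, then hand in.

```bash
python3 -m handwheel '[[[1,0,0.5,0,0],[1,0,0.5,0,0],[1,0,0.5,0,0],[1,0,0.5,0,0],[1,0.5,0.5,0,0],[1,0.5,0.5,0,0],[1,0,0,0,0]]]'
python3 -m handwheel '[[[1,0.5,0,-0.4,0],[1,0.5,0,-0.4,0],[1,0.5,0,-0.4,0],[1,0,0,-0.5,0],[1,0,0,-0.5,0],[1,0,0,-0.5,0],[1,0,0,-0.5,0],[1,0,0,-0.3,0],[1,0,0,-0.15,0],[1,0,0,0,0]]]'
```

```text
time_s: 13.45
eef_pos: [416.8, -7.8, 394.4]
ee_rot: [-0.0, -0.002, 1.0, 0.001]
force: [-0.4, -0.2, -0.4]
grip_width: -0.001
grip_force: 0.0
time_s: 14.45
eef_pos: [490.3, -10.7, 212.0]
ee_rot: [-0.001, 0.0, 1.0, 0.0]
force: [0.4, 0.0, 0.1]
grip_width: 0.0
grip_force: 0.0
```

Target z is about 202.5.

```bash
python3 -m handwheel '[[[1,0,0,-0.06,0],[1,0,0,-0.06,0],[1,0,0,-0.03,0],[1,0,0,-0.03,0],[1,0,0,0,0]]]'
python3 -m handwheel '[[[1,0,0,0.2,0],[1,0,0,0.4,0],[1,0,0,0.5,0],[1,0,0,0.5,0],[1,0,0,0.5,0],[1,0,0,0.5,0],[1,-0.5,0,0.4,0],[1,-0.5,0,0.4,0],[1,-0.5,0,0.4,0],[1,0,0,0,0]]]'
python3 -m handwheel '[[[1,-0.5,-0.5,0,0],[1,-0.5,-0.5,0,0],[1,0,-0.5,0,0],[1,0,-0.5,0,0],[1,0,-0.5,0,0],[1,0,-0.5,0,0],[1,0,0,0,0],[1,0,0,0,0]]]'
python3 look.py scene s6 195 295 110 240
```

```text
time_s: 14.95
eef_pos: [490.9, -11.1, 203.5]
ee_rot: [0.0, 0.0, 1.0, -0.0]
force: [-0.9, 0.4, 1.8]
grip_width: -0.001
grip_force: 0.8
time_s: 15.95
eef_pos: [414.3, -10.8, 397.0]
ee_rot: [0.003, 0.001, 1.0, -0.001]
force: [0.1, 0.2, 0.3]
grip_width: 0.002
grip_force: 0.0
time_s: 16.75
eef_pos: [365.8, -161.0, 393.0]
ee_rot: [-0.0, 0.001, 1.0, 0.0]
force: [0.3, -0.1, 0.6]
grip_width: 0.0
grip_force: 0.0
```

View pics/s6.png

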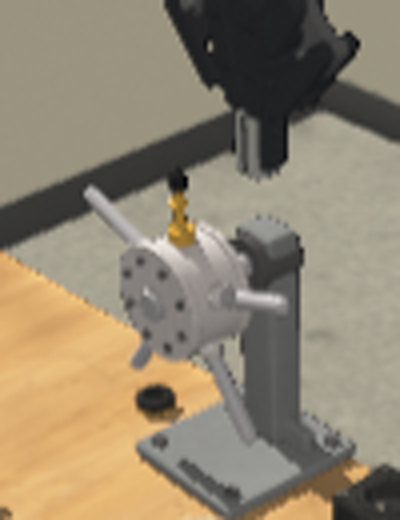

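The stem is upright (cap at crop (178,170)), the arm is clear, and the grommet at (155,400) hasn't moved. Handing in.

```bash
python3 -c "
from rig import ctrl
print(ctrl.finish_job())"
```

```text
the job is handed in; nothing more can be done
None
```

The valve stem is parked upright, by my camera estimates within about 2° of vertical, the arm is clear, the petri dish and grommet look unmoved, and the job is handed in; the hand-in returned no verdict, and I didn't re-check the other bystanders.

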